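# Tip the autoclave test-load block onto its side on the loading board

## Task

Push the upright aluminium test-load block across the bench until it stands square against the steel front edge of the low loading board, then push it high up so that it pivots over that edge and comes to lie on its side on the board with its brass probe port facing up. Then slide it along the board until it sits square and fully home against the blue back stop, sideways about in the middle of the board. Do not lift or carry the block, leave the timer, the tape roll and the soap bottle where they stand, and let go at the end.

Things in the scene. Friction and masses are not known exactly. Their poses are not given: they have to be found in the camera images.
- block: aluminium block, 0.5 to 1 kg, 90 (its x) x 110 (y) x 100 mm high (z), edges rounded 3 mm, too wide to grip; origin: centre of its underside, upright at the start. Its +x face looks roughly at the board; the port is flush in its -x face; yellow patch on top. Friction on the bench is high: pushed low down it slides, pushed high up it may tip too early
- block_toe (a point): middle of the block's lower edge on its +x side (45 mm along its x, at underside height): the edge that meets the board's front edge. As the block tips over that edge, this toe slides back along the bench by up to 26 mm, and the block may stay leaning on the edge at about 60 degrees until its upper end is pushed on and down; it then lies with the toe overhanging by 15 to 35 mm
- block_head (a point): centre of the block's top face (100 mm above its underside, along the block's z): the end that must meet the back stop once the block lies on its side
- block_port (a point): centre of the probe port, a flush brass ring 26 mm across with a black hole, in the block's -x face, 52 mm above the underside
- board: low board fixed to the bench; origin on the bench at the foot of the middle of its front edge, +x level across the board from front edge to back stop, y along the edge, z up. Front face (x = 0): steel strip 14 mm high, 190 mm long. Flat grey bed 14 mm above the bench up to x = 110 mm, where the blue back stop begins (190 mm long, 22 mm above the bed, 14 mm thick)
- timer: white kitchen-style timer with grey knob, 66 x 66 x 47 mm, origin at the centre of its underside; leave it alone
- tape_roll: cream roll of tape lying flat, 68 mm across, 19 mm high, origin at the centre of its underside; leave it alone
- soap: pump bottle of soap with an orange top, 57 x 66 x 155 mm, standing beyond the back stop, origin at the centre of its underside; leave it alone
Not all that is in view belongs to the job. What is shaped like the board but orange or turquoise is not meant.

How it is judged (in metres and radians):
On the way, in this order (a step that is already met when the one before it is completed fails the run):
1. the block, still upright, stands square against the board's front edge (toe within 8 mm, square within 0.12 rad) (x of block_toe in the frame of board above -0.008 m and z of block_toe in the frame of board below 0.008 m and angle between block's own z axis and vertical below 0.25 rad and angle between the y axis of block and the y axis of board, either way round below 0.12 rad), for 0.1 s.
2. the block lies on its side on the bed, port up (angle between block's own x axis and vertical above 3 rad and x of block_head in the frame of board above 0.04 m and height (world z) of block_toe above 0.009 m), for 0.2 s.
At the end, for the whole second after the job is handed in: The block lies still and flat on the bed with its probe port facing up (within 4 degrees), its former top face within 5 mm of the back stop and square to it (within 0.06 rad), its centre within 40 mm of the board's middle sideways (angle between block's own x axis and vertical above 3.07 rad and x of block_head in the frame of board between 0.105 and 0.114 m and y of block_head in the frame of board between -0.04 and 0.04 m and angle between the y axis of block and the y axis of board, either way round below 0.06 rad and height (world z) of block_toe between 0.009 and 0.019 m and linear speed of block below 0.02 m/s); the robot touches nothing.
It fails at once if the block is lifted off the bench or board (lower front edge more than 45 mm up) (height (world z) of block_toe above 0.045 m).
It fails at once if the timer is moved by more than 20 mm (distance of timer from where it was at the start of the episode above 0.02 m).
It fails at once if the tape roll is moved by more than 20 mm (distance of tape_roll from where it was at the start of the episode above 0.02 m).
It fails at once if the soap bottle is moved by more than 20 mm (distance of soap from where it was at the start of the episode above 0.02 m).
It also fails if it takes over 61 s, if anything falls off the work surface, if the arm or the gripper's body presses on something with over 40 N, if the wrist force passes 120 N, or if a joint passes its speed limit or range.

## Robot

A 6-joint arm with a two-finger parallel gripper is mounted at the origin on a cart in front of the work surface, level with it; the furniture and walls round the work are solid. World frame = base frame: x ahead of the robot, y to its left, z up, the work surface at z = 0. Lengths are in mm, angles in rad, forces in N, time in s.
With the tool pointing down it reaches from about 325 to 875 mm from the base axis. Payload 4.4 kg.
Tool frame: the origin (TCP) lies on the centre line of the jaws, within the pads' length; the fingertips stand ahead of it and the grasp point (between the pads) lies 6 mm ahead of it (ctrl.tcp_to_tips is the z of the fingertips in the tool frame, in mm); z points along the fingers, y is the line along which they close (so a half turn about z gives the same grasp; the last joint's range is limited). The gripper opens to 85 mm and grips with 20 to 120 N. Pads are 22 mm wide; open, the fingers measure 114 mm over their backs; the gripper's body (76 mm by 85 mm) begins 54 mm behind the grasp point. The pads swing forward as they close: fully open they stand 13 mm farther back than shut.
Start: joints at [-1.433, 0.207, 1.542, -0, 1.393, -0.15], TCP at [163.749, -551.193, 256.282] pointing down, gripper open.
Joint ranges: [-2.73, 2.73], [-0.86, 2.22], [0.23, 2.46], [-1.11, 4.25], [0.08, 2.63], [-2.82, 2.82]. Speed limits (rad/s): [2.79, 2.79, 3.14, 3.14, 3.14, 3.14].

## Interface

Orientations are given as a 3x3 rotation matrix whose columns are the frame's x, y, z axes.
In Python, from plant import ctrl, sensors, optics gives the robot as it stands. Calls block until the motion is done:
- ctrl.move_ptp(position, orientation): joint-space move of the TCP to a pose.
- ctrl.move_l(position, rot=None, vel=150, threshold=None): straight line of the TCP; rot=None keeps the orientation; vel is the mean speed in mm/s. With threshold (N) it stops when the force on the tool has changed by that much, and returns True; else False.
- ctrl.set_joints(angles): joint-space move.
- ctrl.gripper_to(opening, force=None): finger opening in mm; force is the grip in N (None keeps the last); returns when the fingers have stopped.
- ctrl.hold(seconds).
- ctrl.solve_ik(position, orientation): joint angles nearest the present ones, or None.
- sensors.read_state(): the state.
- optics.grab_frame(name): name is "scene" or "side" or "wrist"; returns (picture, depth): 420x560x3 uint8, red, green, blue; 420x560 float32, mm along the optical axis (not along the pixel's ray), 0 where there is no reading.
- optics.camera_params(name): a dict with "mtx" (3x3 intrinsics, pixels), "R" (3x3) and "t" (3): a world point X has camera coordinates R X + t; the wrist camera has in their place "T_tool_cam" (4x4, takes a point from camera to tool coordinates, whose origin is the TCP and whose axes are the flange's). Camera axes: x right, y down, z forward; pixel columns grow to the right and rows downward; lengths in mm; the calibration is good to about 2 mm. A picture is of the moment at which its call begins: read the wrist's pose just before it. camera_params takes no time and is no camera call.
A pose or a line that the arm cannot do raises ctrl.MotionError and nothing moves.
- ctrl.finish_job(): hands the job in; it is judged then, once.
The state is a dict: "t": time; "q": joint angles; "qvel": joint speeds; "tau": joint torques, N m; "eef_pos": TCP position; "eef_rot": TCP orientation; "force": force on the tool from outside, world axes, zero at the start; "wrist_torque": the same for the moment, N m; "grip_width": finger opening in mm; "grasp_force": force on a finger pad.
Only numpy, scipy, OpenCV 4.12 (cv2) and the standard library are available. Lean on these libraries where they do the work, as an engineer would, in place of code of your own. Each camera call takes 0.05 s, during which the arm holds its last target. There are 200 camera calls.

## Working session

There is one attempt and no reset: what is moved stays moved. The work goes in short steps, each a Python script; the robot and the scene stay as the last script left them, time stands still between calls to the robot, and variables do not carry over. Pictures are saved under pics/ and viewed, at most 10 in all, crops included, and the job is handed in when it is done.

```bash
ls; mkdir -p pics; python3 - <<'E'
from plant import ctrl, sensors, optics
import cv2, numpy as np
print(ctrl.tcp_to_tips, sensors.read_state()['t'])
ims=[]
for n in ("scene","side"):
    p,d=optics.grab_frame(n); np.savez(f"{n}0.npz",p=p,d=d)
    cv2.imwrite(f"pics/{n}0.png",cv2.cvtColor(p,cv2.COLOR_RGB2BGR))
    c=optics.camera_params(n); print(n,-c['R'].T@c['t'],c['R'][2],c['mtx'][0,0], (d>0).mean())
E
```

```text
pics
25.0 0.0
scene [ -653.80323211 -1001.57935311   958.51093059] [ 0.66975031  0.57276781 -0.472622  ] 532.8597501582021 0.9958673469387755
side [-228.61911855  232.80658128 1166.13051553] [ 0.59370199 -0.10789745 -0.79741839] 518.986815577155 0.9960119047619047
```

View pics/scene0.png

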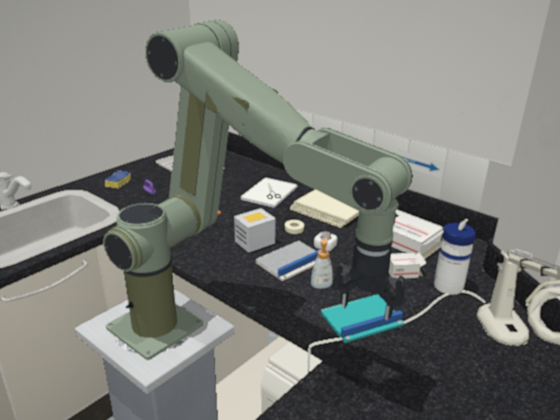

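View pics/side0.png

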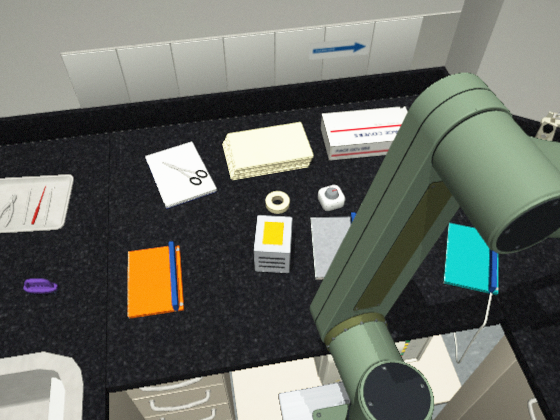

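The grey board at scene (290,258) / side (330,245) is the one meant. The orange one at side (155,280) and the turquoise one at scene (360,315) / side (470,258) are decoys. The block with the yellow patch is at scene (255,230) / side (272,243). It stands left of the grey board, so the push runs roughly along world -y. The tape is at side (277,202), the timer at side (331,196) and the soap at scene (322,265).

```bash
cat > h.py <<'E'
import numpy as np, cv2
from plant import ctrl, sensors, optics
def cam(n, st=None):
    c=optics.camera_params(n); K=c['mtx']
    if n!='wrist': R=c['R']; t=c['t']; return K,R.T,-R.T@t
    T=c['T_tool_cam']; Rw=np.array(st['eef_rot']); p=np.array(st['eef_pos'])
    return K,Rw@T[:3,:3],p+Rw@T[:3,3]
def grab(n):
    st=sensors.read_state(); p,d=optics.grab_frame(n); return p,d,cam(n,st)
def ray(uv,C,z):
    K,R,o=C; uv=np.atleast_2d(uv).astype(float)
    v=np.c_[uv,np.ones(len(uv))]@np.linalg.inv(K).T@R.T
    return o+v*((z-o[2])/v[:,2:])
def cloud(d,C):
    K,R,o=C; v,u=np.indices(d.shape); 
    c=np.stack([(u-K[0,2])/K[0,0]*d,(v-K[1,2])/K[1,1]*d,d],-1)
    return c@R.T+o
def save(name,p,s=1):
    cv2.imwrite(f"pics/{name}.png",cv2.cvtColor(cv2.resize(p,None,fx=s,fy=s),cv2.COLOR_RGB2BGR))
E
python3 - <<'E'
from h import *
for n,pts in (("scene",[(255,230),(262,215),(290,258),(258,262),(290,275),(298,245),(318,255),(283,272),(322,280),(320,240),(294,226)]),("side",[(272,243),(273,232),(325,245),(277,202),(331,196),(313,219),(316,277),(330,190)])):
    f=np.load(n+"0.npz"); X=cloud(f['d'],cam(n))
    for u,v in pts: print(n,u,v,f['p'][v,u],X[v,u].round(0))
E
```

```text
scene 255 230 [146 147 148] [470.  63.  83.]
scene 262 215 [231 197  92] [540.  96. 100.]
scene 290 258 [182 183 183] [495. -70.  17.]
scene 258 262 [168 165 160] [415.  -1.  10.]
scene 290 275 [197 193 185] [ 430. -125.    9.]
scene 298 245 [182 183 183] [577. -37.  17.]
scene 318 255 [147 105  63] [ 444. -218.  116.]
scene 283 272 [ 37  66 109] [ 418. -106.   17.]
scene 322 280 [168 170 165] [ 448. -236.   32.]
scene 320 240 [229 215 201] [633. -88.  33.]
scene 294 226 [191 185 161] [689.  72.   5.]
side 272 243 [252 229  23] [480. 113. 102.]
side 273 232 [252 227  20] [515. 105.  99.]
side 325 245 [192 194 197] [507. -34.  15.]
side 277 202 [38 41 43] [685.  63.   0.]
side 331 196 [142 149 148] [647. -83.  42.]
side 313 219 [197 200 201] [601. -23.  10.]
side 316 277 [142 144 140] [416.  11.  14.]
side 330 190 [168 174 176] [669. -86.  42.]
```

```bash
cat >> h.py <<'E'
def ori(d,tilt,s=1):
    """tool z = down tilted towards horizontal unit d; tool y horizontal, across d"""
    d=np.array([d[0],d[1],0.]); d/=np.linalg.norm(d)
    z=np.sin(tilt)*d-np.cos(tilt)*np.array([0,0,1.]); y=s*np.cross([0,0,1.],d)
    return np.c_[np.cross(y,z),y,z]
E
python3 - <<'E'
from h import *
print(np.round(sensors.read_state()['eef_rot'],2))
d=[-.12,-.99]
for s in (1,-1):
  for p in [(500,270,330),(500,190,60),(480,-20,150)]:
    for t in (25,35): 
      q=ctrl.solve_ik(p,ori(d,np.radians(t),s)); print(s,p,t,None if q is None else np.round(q,2))
E
```

```text
[[ 0.96  0.28 -0.  ]
 [ 0.28 -0.96  0.  ]
 [ 0.   -0.   -1.  ]]
1 (500, 270, 330) 25 [ 0.52  0.33  1.29 -0.35  1.78  0.61]
1 (500, 270, 330) 35 [ 0.57  0.41  1.23 -0.48  1.88  0.63]
1 (500, 190, 60) 25 [ 0.4   0.53  1.62 -0.4   1.25  0.7 ]
1 (500, 190, 60) 35 [ 0.46  0.61  1.55 -0.51  1.38  0.79]
1 (480, -20, 150) 25 [ 0.03  0.22  1.83 -0.46  1.2   0.35]
1 (480, -20, 150) 35 [ 0.12  0.28  1.81 -0.62  1.27  0.49]
-1 (500, 270, 330) 25 [ 0.52  0.33  1.29 -0.35  1.78 -2.53]
-1 (500, 270, 330) 35 [ 0.57  0.41  1.23 -0.48  1.88 -2.51]
-1 (500, 190, 60) 25 [ 0.4   0.53  1.62 -0.4   1.25 -2.44]
-1 (500, 190, 60) 35 [ 0.46  0.61  1.55 -0.51  1.38 -2.36]
-1 (480, -20, 150) 25 [ 0.03  0.22  1.83 -0.46  1.2  -2.8 ]
-1 (480, -20, 150) 35 [ 0.12  0.28  1.81 -0.62  1.27 -2.65]
```

```bash
python3 - <<'E'
from h import *
ctrl.move_ptp((490,230,350),ori([-.12,-.99],np.radians(25)))
for n in ("side","wrist"):
    p,d,C=grab(n); np.savez(n+"1.npz",p=p,d=d); np.save(n+"C.npy",np.array(C,dtype=object),allow_pickle=True)
s=np.load("side1.npz")['p'][170:310,220:420]; w=np.load("wrist1.npz")['p']
save("side1",s,3); save("wrist1",w); print(sensors.read_state()['t'])
E
```

```text
Traceback (most recent call last):
ValueError: could not broadcast input array from shape (3,3) into shape (3,)
```

```bash
python3 - <<'E'
from h import *
for n in ("side","wrist"):
    p,d,C=grab(n); np.savez(n+"1.npz",p=p,d=d,K=C[0],R=C[1],o=C[2])
    save(n+"1",p[170:310,220:420] if n=="side" else p,3 if n=="side" else 1)
print(sensors.read_state()['t'])
E
```

```text
3.2333
```

View pics/side1.png

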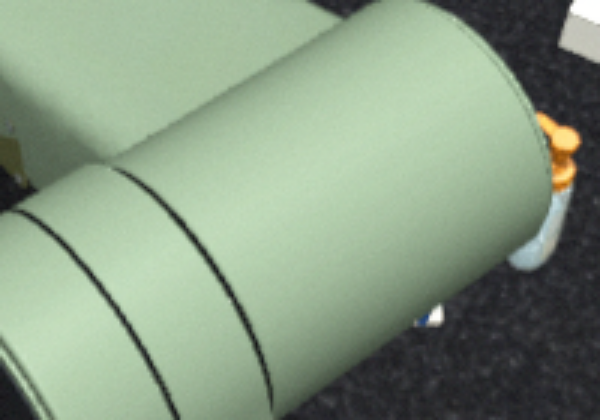

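View pics/wrist1.png

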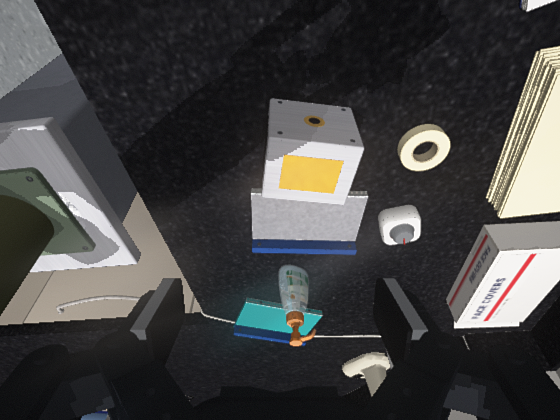

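The wrist view confirms the target. The block's port is at (315,121) on the near face and its yellow top at (308,175). Behind it are the grey bed at (310,220) and the blue stop at (305,247). The turquoise decoy at (278,318), the tape at (424,147) and the timer at (400,225) are all clear of the push path. The side view is blocked by the arm.

```bash
cat >> h.py <<'E'
def rect(P):
    r=cv2.minAreaRect(P[:,:2].astype(np.float32)); return cv2.boxPoints(r)
def cl(n): 
    f=np.load(n+".npz"); return f['p'],cloud(f['d'],(f['K'],f['R'],f['o'])),(f['K'],f['R'],f['o'])
E
python3 - <<'E'
from h import *
p,X,C=cl("wrist1"); hsv=cv2.cvtColor(p,cv2.COLOR_RGB2HSV)
z=X[...,2]; near=(X[...,0]>380)&(X[...,0]<640)&(X[...,1]>-150)&(X[...,1]<200)
def show(n,m):
    m=cv2.morphologyEx(m.astype(np.uint8),cv2.MORPH_OPEN,np.ones((3,3)))
    k,l,s,_=cv2.connectedComponentsWithStats(m); i=1+s[1:,4].argmax(); m=l==i
    Q=X[m]; print(n,m.sum(),"z",np.percentile(Q[:,2],[5,50,95]).round(1)); print(rect(Q).round(1).tolist())
    c=max(cv2.findContours(m.astype(np.uint8),0,1)[0],key=cv2.contourArea)[:,0]
    b=cv2.boxPoints(cv2.minAreaRect(c)); print("px",b.round(0).tolist()); return m
show("top",near&(z>92)&(z<108)); 
m=show("bed",near&(z>7)&(z<22)&(hsv[...,1]<60)&(hsv[...,2]>90)&(X[...,1]<40))
show("stop",near&(z>29)&(z<44)&(hsv[...,0]>100)&(hsv[...,0]<130)&(hsv[...,1]>100))
show("yellow",near&(hsv[...,0]>18)&(hsv[...,0]<35)&(hsv[...,1]>120)&(z>90))
b=near&(z<4); print("bench z",np.median(z[b]))
# port: black hole/brass
m=near&(z>30)&(z<75)&(hsv[...,1]>90)&(X[...,1]>120); print("port",X[m].mean(0),m.sum())
E
```

```text
top 5736 z [ 97.7 100.2 101.3]
[[447.79998779296875, 75.69999694824219], [554.4000244140625, 48.29999923706055], [577.0, 136.3000030517578], [470.3999938964844, 163.6999969482422]]
px [[261.0, 197.0], [268.0, 133.0], [364.0, 144.0], [357.0, 208.0]]
bed 4513 z [12.9 14.2 15.3]
[[400.70001220703125, -96.69999694824219], [588.2000122070312, -126.30000305175781], [605.7999877929688, -14.699999809265137], [418.29998779296875, 14.899999618530273]]
px [[250.0, 239.0], [251.0, 191.0], [367.0, 193.0], [366.0, 241.0]]
stop 707 z [30.5 35.5 37. ]
[[400.1000061035156, -107.80000305175781], [585.0, -137.60000610351562], [587.5, -122.69999694824219], [402.5, -92.9000015258789]]
px [[252.0, 252.0], [252.0, 245.0], [355.0, 247.0], [355.0, 254.0]]
yellow 1896 z [ 99.5 100.6 101.6]
[[472.5, 89.0999984741211], [540.0, 71.69999694824219], [552.7000122070312, 121.0], [485.20001220703125, 138.39999389648438]]
px [[279.0, 188.0], [282.0, 154.0], [342.0, 161.0], [339.0, 194.0]]
bench z 0.06620331203899354
port [523.53879404 149.68356612  53.32256757] 128
```

```bash
cat >> h.py <<'E'
D=np.array([-.156,-.988,0]); D/=np.linalg.norm(D); E=np.cross([0,0,1.],D); O=np.array([512.1,.5,0])
def B(x,y,z): return O+x*D+y*E+np.array([0,0,z])
def toB(p): q=np.asarray(p)-O; return np.array([q@D,q@E,q[2]])
RT=ori(D,np.radians(35))
def rep(m=""):
    s=sensors.read_state(); print(m,"t",round(s['t'],2),"tcp",toB(s['eef_pos']).round(1),"F",np.array([np.dot(s['force'],a) for a in (D,E,[0,0,1])]).round(1))
E
python3 - <<'E'
from h import *
for x,y,z in [(-215,-16,40),(-113,-8,40),(-113,-8,110),(-30,-8,170),(60,-8,150)]:
    q=ctrl.solve_ik(B(x,y,z),RT); print(x,None if q is None else np.round(q,2))
ctrl.gripper_to(60); print(ctrl.tcp_to_tips)
ctrl.move_ptp(B(-220,-16,120),RT); ctrl.move_l(B(-220,-16,40)); rep()
print(ctrl.move_l(B(-165,-16,40),vel=60,threshold=4)); rep()
E
```

```text
-215 [ 0.47  0.71  1.43 -0.49  1.41  0.81]
-113 [ 0.33  0.62  1.59 -0.56  1.29  0.74]
-113 [ 0.33  0.51  1.58 -0.54  1.39  0.68]
-30 [ 0.2   0.35  1.68 -0.58  1.39  0.54]
60 [ 0.04  0.31  1.78 -0.63  1.26  0.46]
25.0
 t 5.22 tcp [-220.4  -15.3   40.9] F [-0.1  0.1  0.4]
True
 t 6.02 tcp [-168.6  -16.7   39.5] F [-1.  -0.5 -1.3]
```

```bash
python3 - <<'E'
from h import *
ctrl.move_l(B(-116,-10,40),vel=40); rep()
print(ctrl.move_l(B(-98,-10,40),vel=20,threshold=10)); rep(); ctrl.hold(.3); rep()
for n in ("wrist",):
    p,d,C=grab(n); np.savez(n+"2.npz",p=p,d=d,K=C[0],R=C[1],o=C[2]); save(n+"2",p)
p,X,C=cl("wrist2"); z=X[...,2]
m=(z>93)&(z<107)&(abs(X[...,0]-500)<110)&(abs(X[...,1]-60)<90); m=cv2.morphologyEx(m.astype(np.uint8),0*2+cv2.MORPH_OPEN,np.ones((5,5)))>0
print(m.sum()); print([toB([*b,100]).round(1).tolist() for b in rect(X[m])])
E
```

```text
t 7.5 tcp [-115.8  -10.    40.2] F [-1.3 -0.1 -1.5]
True
 t 8.09 tcp [-107.3   -9.4   40. ] F [-1.9 -0.1  1.9]
 t 8.39 tcp [-107.4  -10.4   38.8] F [-0.4  0.5 -0.1]
0
[[80.4, -505.8, 100.0], [80.4, -505.8, 100.0], [80.4, -505.8, 100.0], [80.4, -505.8, 100.0]]
```

View pics/wrist2.png

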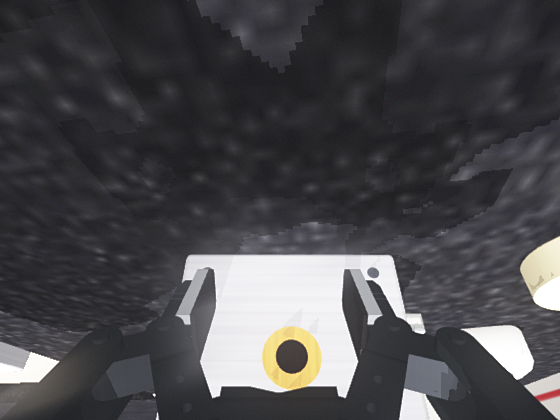

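The wrist view shows the port at (292,357) between the fingertips at (205,280) and (360,280), so both fingers look flush on the port face. I'll check the gap to the front edge with the scene camera.

```bash
cat >> h.py <<'E'
def top(n,lo=93,hi=107):
    p,d,C=grab(n); X=cloud(d,C); z=X[...,2]
    q=np.stack([(X-O)@D,(X-O)@E,z],-1)
    h=cv2.cvtColor(p,cv2.COLOR_RGB2HSV)
    m=(z>lo)&(z<hi)&(q[...,0]>-180)&(q[...,0]<130)&(abs(q[...,1])<90)
    m&=~((h[...,0]>35)&(h[...,0]<95)&(h[...,1]>35))&(h[...,2]>75)
    m=cv2.morphologyEx(m.astype(np.uint8),cv2.MORPH_OPEN,np.ones((3,3)))>0
    r=rect(q[m][:,:2]) if m.sum() else None
    print(n,m.sum(),"z",np.median(z[m]) if m.sum() else None, r.round(1).tolist() if r is not None else None)
    return p,q
E
python3 - <<'E'
from h import *
p,q=top("scene")
h=cv2.cvtColor(p,cv2.COLOR_RGB2HSV); m=(h[...,0]>18)&(h[...,0]<35)&(h[...,1]>110)&(abs(q[...,2]-100)<10)&(abs(q[...,1])<90)&(abs(q[...,0]+50)<90)
print(m.sum(),q[m].mean(0), rect(q[m]).round(1).tolist()); save("scene2",p[190:300,200:360],4)
E
```

```text
scene 479 z 99.09558744910112 [[-147.8000030517578, 46.79999923706055], [-144.3000030517578, -70.0999984741211], [7.900000095367432, -65.5], [4.400000095367432, 51.5]]
113 [-45.06934105  -4.61771539  99.94341504] [[-70.69999694824219, 25.200000762939453], [-66.5, -39.70000076293945], [-22.600000381469727, -36.900001525878906], [-26.799999237060547, 28.0]]
```

View pics/scene2.png

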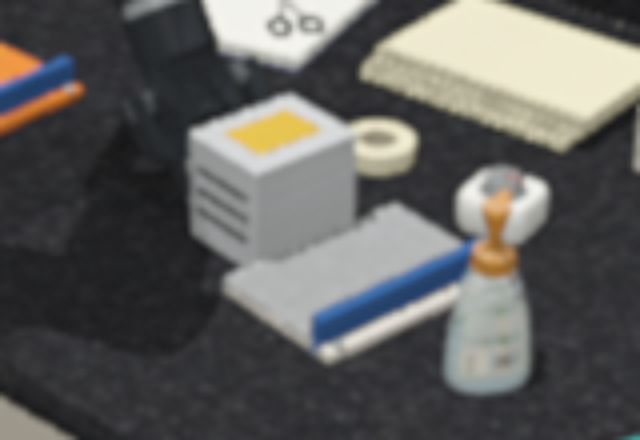

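The block stands upright against the strip: its yellow top is centred at board x = -45, so the toe is at about 0. It sits near y = -5. Next I'll seat it firmly, go up, and tip it along the computed arc.

```bash
python3 - <<'E'
from h import *
print(ctrl.move_l(B(-103,-8,40),vel=15,threshold=15)); rep("seat"); ctrl.hold(.3)
ctrl.move_l(B(-122,-7,45)); ctrl.move_l(B(-122,-7,97))
ctrl.move_l(B(-109,-7,97),vel=60)
for x,z in [(-100,103),(-86,114),(-62,126),(-40,130)]:
    r=ctrl.move_l(B(x,-7,z),vel=40,threshold=30); rep(str(r))
    if r: break
top("scene"); p,q=top("scene",105,150); save("scene3",p[190:300,200:360],4)
E
```

```text
True
seat t 8.82 tcp [-107.3  -10.3   38.5] F [-1.9 -1.1  2.3]
False t 10.67 tcp [-101.5   -7.1  103.3] F [-5.9 -2.6  0.5]
False t 11.26 tcp [-87.7  -6.8 115.2] F [-7.  -2.1  5. ]
False t 12.07 tcp [-63.3  -6.1 128.7] F [-6.1 -3.5 10.7]
False t 12.78 tcp [-40.2  -5.1 134.4] F [-3.  -3.2 15.4]
scene 152 z 99.67976092096404 [[-37.20000076293945, -61.900001525878906], [20.0, -90.19999694824219], [75.0999984741211, 21.399999618530273], [18.0, 49.70000076293945]]
scene 422 z 121.50129761946982 [[-46.0, -63.5], [24.399999618530273, -66.4000015258789], [29.100000381469727, 49.5], [-41.20000076293945, 52.400001525878906]]
```

View pics/scene3.png

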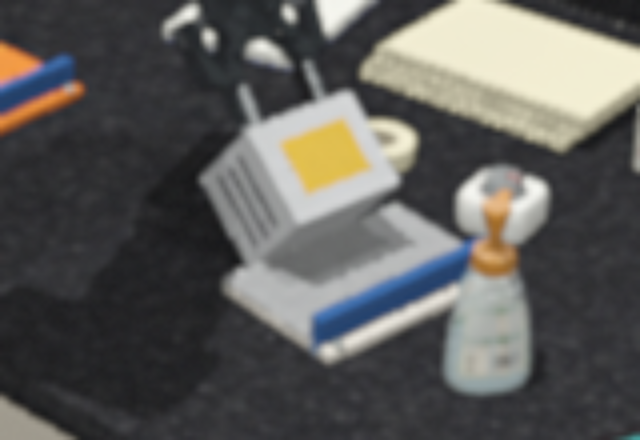

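The block leans over the edge at about 40°, square, with both fingertips on its upper port face. I'll continue on and down.

```bash
python3 - <<'E'
from h import *
for x,z in [(-25,131),(-10,131),(10,130),(30,128),(45,126)]:
    r=ctrl.move_l(B(x,-7,z),vel=40,threshold=30); rep(str(r))
    if r: break
p,q=top("scene",90,150); save("scene4",p[190:300,200:360],4)
E
```

```text
False t 13.41 tcp [-24.4  -4.8 134.8] F [-0.5 -1.6 12.1]
False t 13.93 tcp [ -9.5  -4.9 134.2] F [-1.4  0.2  8.5]
False t 14.58 tcp [ 11.4  -4.9 133.3] F [2.9 0.7 8.9]
False t 15.23 tcp [ 30.   -7.3 127.6] F [-0.6  0.5 -0. ]
False t 15.76 tcp [ 45.2  -7.  126. ] F [ 0.6  0.6 -0.3]
scene 619 z 103.11699378100843 [[-22.799999237060547, 52.400001525878906], [-19.700000762939453, -65.5], [84.9000015258789, -62.79999923706055], [81.9000015258789, 55.20000076293945]]
```

View pics/scene4.png

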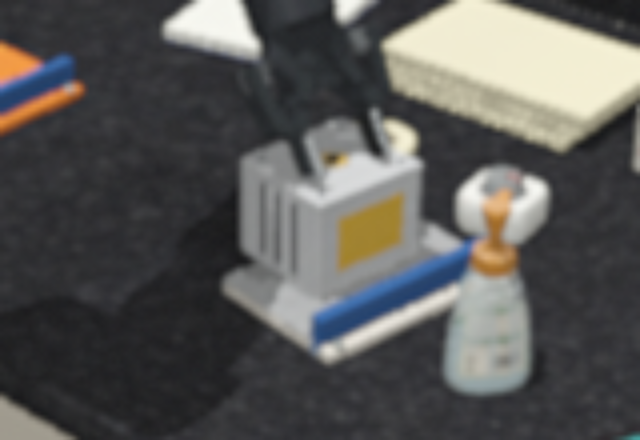

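The block lies on the bed with the port up. Its head is at x ≈ 82 and its underside at x ≈ -21. Next I'll slide it home from behind.

```bash
python3 - <<'E'
from h import *
ctrl.move_l(B(20,-6,165)); ctrl.move_l(B(-80,-6,165)); ctrl.move_l(B(-80,-6,52)); rep()
print(ctrl.move_l(B(-15,-6,52),vel=50,threshold=25)); rep()
print(ctrl.move_l(B(5,-6,52),vel=20,threshold=18)); rep()
ctrl.hold(.2); rep(); top("scene",90,120)
E
```

```text
t 17.98 tcp [-80.1  -5.2  52.8] F [-0.   0.4  0.1]
False
 t 19.43 tcp [-15.2  -5.8  52. ] F [-4.9  1.2 -0.3]
True
 t 20.05 tcp [-7.2 -6.  51.8] F [-2.2  0.4  3.1]
 t 20.25 tcp [-7.3 -6.  51.3] F [-1.  -0.8 -0. ]
scene 669 z 103.24267762615386 [[-48.79999923706055, 50.70000076293945], [-47.70000076293945, -65.30000305175781], [121.80000305175781, -63.70000076293945], [120.69999694824219, 52.400001525878906]]
```

```bash
python3 - <<'E'
from h import *
print(ctrl.move_l(B(0,-6,52),vel=15,threshold=22)); rep(); ctrl.hold(.2)
ctrl.move_l(B(-60,-6,55)); ctrl.move_l(B(-140,-6,200)); rep()
top("scene",90,120); p,q=top("wrist",90,120); save("wrist5",p)
E
```

```text
True
 t 20.71 tcp [-7.1 -6.  51. ] F [-3.4 -0.9  2.2]
 t 22.67 tcp [-139.3   -6.6  198.9] F [-0.6 -0.   0.3]
scene 665 z 102.95294118578602 [[9.100000381469727, 50.900001525878906], [10.600000381469727, -67.5], [116.30000305175781, -66.0999984741211], [114.80000305175781, 52.29999923706055]]
wrist 5404 z 103.96928427136491 [[9.100000381469727, 52.29999923706055], [9.300000190734863, -57.79999923706055], [108.4000015258789, -57.70000076293945], [108.30000305175781, 52.400001525878906]]
```

View pics/wrist5.png

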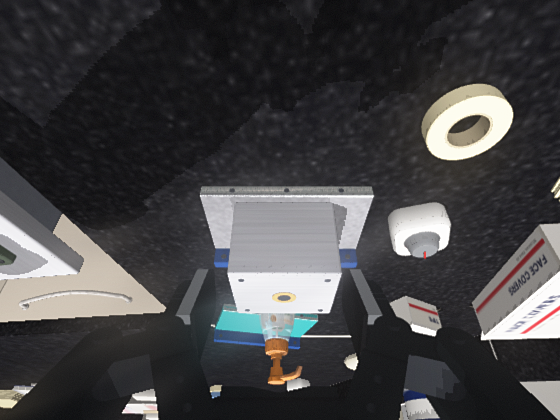

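The wrist view shows the block flat with the port up at (285,297), square against the blue stop at (220,258)–(345,258). It measures x = 9 to 108 and y ≈ -3. The tape at (467,122) and the timer at (418,230) stand undisturbed, and the gripper is clear.

```bash
python3 -c "
from plant import ctrl; print(ctrl.finish_job())"
```

```text
the job is handed in; nothing more can be done
None
```

I handed the job in at about 23 s. In the last pictures the block lies port up and square, home against the blue stop (within the cameras' ~2 mm) and about 3 mm off the board's middle, with the gripper clear; the timer and tape look untouched, I did not measure the soap's position at the end, and no verdict came back.

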